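Clamp the split casting mould shut with its draw latch

ROBOT

A 6-joint arm with a two-finger parallel gripper is mounted at the origin on a cart in front of the work surface, level with it; the furniture and walls round the work are solid. World frame = base frame: x ahead of the robot, y to its left, z up, the work surface at z = 0. Lengths are in m, angles in degrees, forces in N, time in s.
With the tool pointing down it reaches from about 0.35 to 0.775 m from the base axis. Payload 5.5 kg.
Tool frame: the origin (TCP) lies at the very end of the fingers, on their centre line; the grasp point (between the pads) lies 19 mm behind it; z points along the fingers, y is the line along which they close (so a half turn about z gives the same grasp; the last joint's range is limited). The gripper opens to 85 mm and grips with 20 to 120 N. Pads are 22 mm wide; open, the fingers measure 114 mm over their backs; the gripper's body (76 mm by 85 mm) begins 54 mm behind the grasp point. The pads swing forward as they close: fully open they stand 13 mm farther back than shut.
Start: joints at [-74.347, 17.945, 2.641, 74.691, 0, 82.002], TCP at [0.231, -0.527, 0.231] pointing down, gripper open.
Joint ranges: [-158.12, 158.12], [-49.38, 96.58], [-58.88, 72.47], [-126.05, 133.96], [-84.25, 85.87], [-180, 180]. Speed limits (degrees/s): [147.25, 147.25, 180, 180, 180, 180].

INTERFACE

Orientations are given as [roll, pitch, yaw] about the fixed x, y, z axes, in that order (R = Rz(yaw) Ry(pitch) Rx(roll)).
In Python, from cell import * gives the robot as it stands. Calls block until the motion is done:
- goto(position, orientation): joint-space move of the TCP to a pose.
- move_straight(position, rot=None, vel=0.15, threshold=None): straight line of the TCP; rot=None keeps the orientation; vel is the mean speed in m/s. With threshold (N) it stops when the force on the tool has changed by that much, and returns True; else False.
- set_joints(angles): joint-space move.
- set_gripper(opening): opening from 0.0 (shut) to 1.0 (fully open); the grip force is fixed at half the most; returns when the fingers have stopped.
- wait(seconds).
- ik(position, orientation): joint angles nearest the present ones, or None.
- read_camera(name): name is "side" or "top"; returns a dict with "img" (384x512x3 uint8, red, green, blue), "fovy" (degrees; the focal length in pixels is half the picture's height over the tangent of half this angle, whatever the lens; pixels are square), "cx", "cy" (the principal point, pixels), "eye" and "attitude" of the camera in the world. Camera axes: x right, y down, z forward; pixel columns grow to the right and rows downward; lengths in m; the calibration is good to about 2 mm. A picture is of the moment at which its call begins. There is no depth.
A pose or a line that the arm cannot do raises MotionError and nothing moves.
- hand_in(): hands the job in; it is judged then, once.
Readings, each from a call of its own:
- read_t(): time.
- read_qpos(): joint angles.
- read_qvel(): joint speeds.
- read_tau(): joint torques, N m.
- read_ee_pos(): TCP position.
- read_ee_rot(): TCP orientation.
- read_contact_force(): force on the tool from outside, world axes, zero at the start.
- read_torque(): the same for the moment, N m.
- read_width(): opening from 0.0 (shut) to 1.0 (fully open).
- read_grip_force(): force on a finger pad.
Only numpy, scipy, OpenCV 4.12 (cv2) and the standard library are available. Lean on these libraries where they do the work, as an engineer would, in place of code of your own. Each camera call takes 0.05 s, during which the arm holds its last target. There are 200 camera calls.

TASK

Close the split casting mould: push its sliding half up against the rubber seal, hook the latch loop over and behind the keeper on that half and draw it back under the keeper's lip, then press the latch lever over centre until it lies flat and the seal is squeezed shut. Work by feel: never bear on the lever or the sliding half with more than about 40 N, and leave the things beside the mould where they are.

Things in the scene. Friction and masses are not known exactly. Their poses are not given: they have to be found in the camera images.
- mould: fixed part of an aluminium casting mould on a dark base plate 200 x 132 x 8 mm. Origin on the bench under the lever's pivot; x runs from the fixed to the sliding half (plate: x -70 to +130 mm), z up. Fixed half x -62 to +22, 108 mm wide, top 50 mm above the bench, the bare steel latch on top along y = 0. A sprung rubber seal (20 N/mm) stands 4.5 mm proud of its face at x = 22
- half_slide (a joint): travel in m of the sliding half along the mould's +x: 0.036 = wide open, about 0.0045 = just touching the seal, about 0.0015 = drawn tight by the latch, seal squeezed by 3 mm. It drags with about 2 N and stays where it is left
- half: the sliding half: aluminium, 62 mm long, 108 mm wide, top 50 mm above the bench, axes as the mould's; it carries the keeper. Origin 26 mm in -x of its face towards the seal, on the bench
- half_back (a point): middle of the sliding half's far end face (faces the mould's +x), 40 mm above the bench, 10 mm below the half's top edge; flat and smooth, the place to push
- keeper_seat (a point): where the centre of the loop's 6 mm bar sits when hooked: 69 mm above the bench, against the far (+x) side of the keeper, a 22 mm wide steel post. From 4.5 to 10.5 mm above it is a lip that reaches 2.7 mm in +x of this point: the bar passes it only with its centre more than 5.7 mm in +x of here. A foot lies 8 mm below. Axes as the mould's
- lever_pivot (a point): the lever's hinge axis (along the mould's y), 72 mm above the bench; fixed on the mould
- lever_hinge (a joint): lever angle in rad: 0 = flat, pointing to the mould's -x (hard stop); 1.57 = upright; 2.45 = leaning toward the keeper (stop). Rubs with about 0.03 N m, stays where left. With the loop hooked it stiffens from about 1.2 rad (about 10 N at the pad near 0.85 rad, then less) and snaps flat over centre at about 0.25 rad; released before that it springs up
- lever_pad (a point): point to press on the lever plate, 42 mm from the hinge axis on its upper face (looks up when flat, to the keeper when upright), 76 mm above the bench when flat; plate 20 mm wide, 6 mm thick (4 mm on this side of the hinge axis), reaching 54 mm from the axis. Its z axis is that face's normal, its -x axis points to the lever's free end
- loop_pin (a point): the pin joining the loop to the lever, 14 mm from the lever's hinge axis: at lever angle 0 it is 13.7 mm in -x of and 2.9 mm below the hinge axis, and it turns with the lever
- loop_bar (a point): middle of the cross bar of the loop, a bail of round 6 mm steel wire, 40 mm wide outside, 28 mm inside; its two arms run 60 mm from the loop pin to this bar. It straddles the lever and passes round its end. Its x axis points from pin to bar, y along the bar. It rubs on its pin, stays where left, and is carried along by the turning lever unless hooked
- lever_plate: the lever's plate; origin on its hinge axis, axes as those of lever_pad
- paste_jar: bystander: lidded round plastic jar, 47 mm wide, 36 mm tall, beside the mould; origin at its underside
- mount: bystander: round mounted specimen, 30 mm wide, 24 mm tall, beside the mould; origin at its underside
- bar: bystander: square steel bar 18 x 100 x 18 mm lying beside the mould; origin at its underside
- mount_press: fixed machine, not part of the job: a tall grey mounting press to the robot's right of the work, in the way of a low straight sweep from the robot's start pose to the mould; go round it on the robot's side. Origin under its middle

How it is judged (in metres and radians):
On the way, in this order (a step that is already met when the one before it is completed fails the run):
1. the sliding half is pushed up to the seal (within 3 mm of touching it) (value of joint half_slide below 0.0075 m), for 0.2 s.
2. the loop's bar is behind the keeper and under its lip while the lever still stands up (x of loop_bar in the frame of keeper_seat between -0.003 and 0.004 m and z of loop_bar in the frame of keeper_seat between -0.009 and 0.004 m and value of joint lever_hinge above 0.6 rad), for 0.2 s.
At the end, for the whole second after the job is handed in: the lever lies flat (within 0.08 rad), the loop's bar is seated behind the keeper under its lip (within 3 mm along, from 9 mm below to 4 mm above the seat), and the sliding half is drawn tight (travel under 2.5 mm; merely touching the seal it would be 4.5 mm) (value of joint lever_hinge below 0.08 rad and value of joint half_slide below 0.0025 m and x of loop_bar in the frame of keeper_seat between -0.003 and 0.003 m and z of loop_bar in the frame of keeper_seat between -0.009 and 0.004 m).
It fails at once if the fingers bear on the lever plate with more than 40 N (contact force between the fingers and lever_plate above 40 N).
It fails at once if the fingers bear on the sliding half or its keeper with more than 40 N (contact force between the fingers and half above 40 N).
It fails at once if a thing beside the mould is shifted by more than 20 mm (distance of any of paste_jar, mount, bar from where it was at the start of the episode above 0.02 m).
It also fails if it takes over 72 s, if anything falls off the work surface, if the arm or the gripper's body presses on something with over 40 N, if the wrist force passes 120 N, or if a joint passes its speed limit or range.

## Working session

There is one attempt and no reset: what is moved stays moved. The work goes in short steps, each a Python script; the robot and the scene stay as the last script left them, time stands still between calls to the robot, and variables do not carry over. Pictures are saved under pics/ and viewed, at most 13 in all, crops included, and the job is handed in when it is done.

```bash
mkdir -p pics; ls; python3 - <<'E'
from cell import *
import cv2
for n in("side","top"):
    c=read_camera(n); cv2.imwrite(f"pics/{n}0.png",c["img"][:,:,::-1]); print(n,c["fovy"],c["cx"],c["cy"],c["eye"],c["attitude"])
print(read_t())
E
```

```text
pics
side 47.77376184737514 253.22153570295583 194.74794946767324 [0.27467053 0.57163003 0.70649753] [-133.70204549    0.35620425 -152.24490596]
top 56.29791320958046 256.5184415230177 193.24153063973222 [ 0.45507367 -0.00534851  0.93334365] [-1.72782896e+02  7.16575544e-02 -8.90673501e+01]
0.1
```

View pics/side0.png

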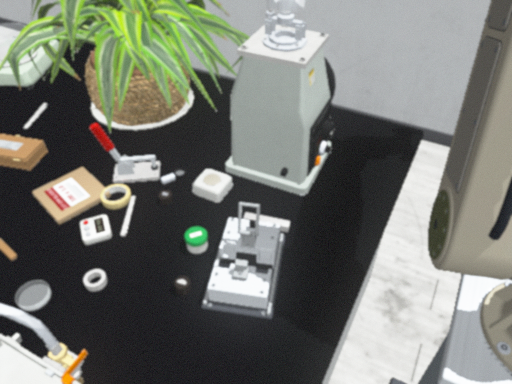

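View pics/top0.png

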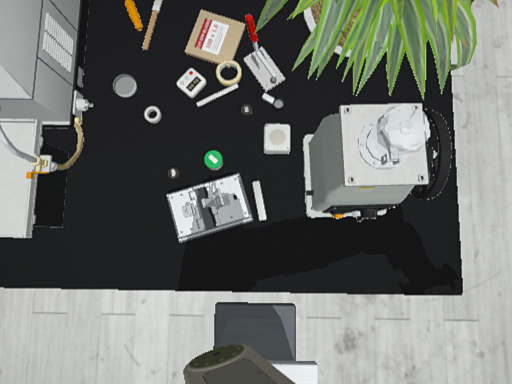

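The mould is at about (210,208) in top and (248,260) in side; its long axis runs left-right in top. The bar lies at (260,200) in top, the jar at (213,159) and the mount at (173,173). I'll zoom in.

```bash
python3 - <<'E'
import cv2,numpy as np
a=cv2.imread("pics/side0.png")[190:325,190:310]; b=cv2.imread("pics/top0.png")[165:250,155:275]
a=cv2.resize(a,None,fx=4.4,fy=4.4,interpolation=cv2.INTER_CUBIC)
b=cv2.resize(b,None,fx=6.5,fy=6.5,interpolation=cv2.INTER_CUBIC)
cv2.imwrite("pics/a.png",a);cv2.imwrite("pics/b.png",b)
E
```

```text
(no output)
```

View pics/a.png

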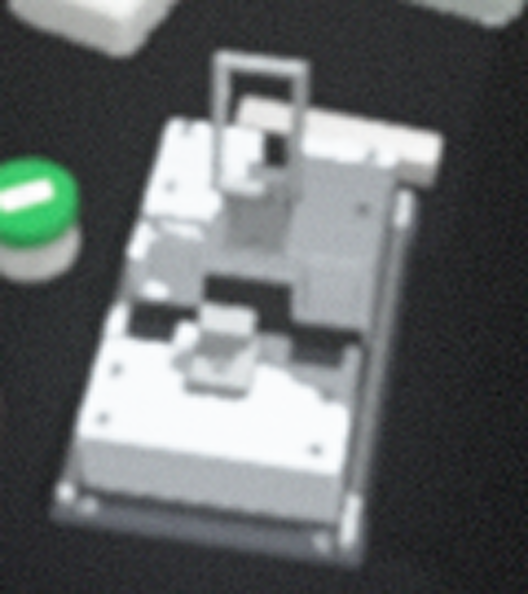

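View pics/b.png

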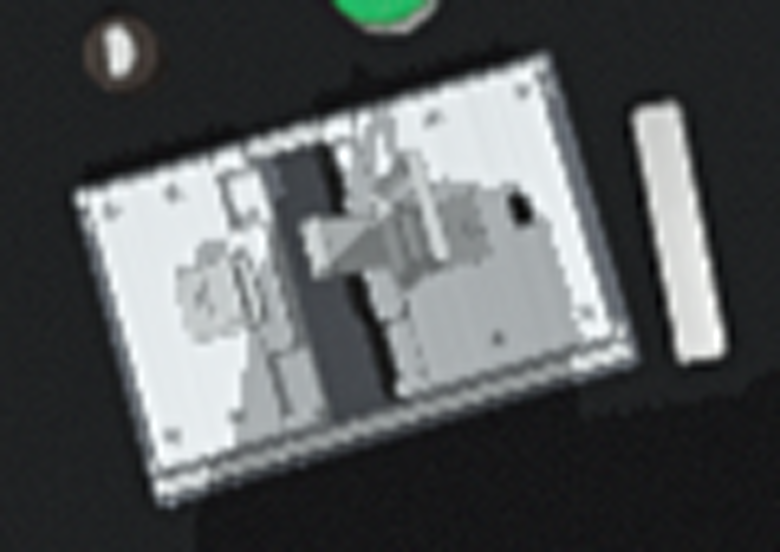

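The sliding half is at the left in top (toward +y). The lever leans toward the keeper. The loop stands up, with its bar near crop b (428,207) and crop a (262,63). Plate corners in crop b are (75,190), (545,55), (635,360) and (160,505).

```bash
cat > h.py <<'E'
import numpy as np, cv2
from scipy.spatial.transform import Rotation as R
from cell import *
def ray(c,px):
    f=192/np.tan(np.radians(c["fovy"]/2))
    d=R.from_euler("xyz",c["attitude"],degrees=True).apply([(px[0]-c["cx"])/f,(px[1]-c["cy"])/f,1])
    return np.array(c["eye"]),d
def plane(c,px,z):
    e,d=ray(c,px); return e+d*(z-e[2])/d[2]
def tri(c1,p1,c2,p2):
    a,u=ray(c1,p1); b,v=ray(c2,p2)
    s=np.linalg.lstsq(np.c_[u,-v],b-a,rcond=None)[0]
    p,q=a+u*s[0],b+v*s[1]; return (p+q)/2,np.linalg.norm(p-q)
A=lambda p:((p[0]+.5)/4.4-.5+190,(p[1]+.5)/4.4-.5+190)
B=lambda p:((p[0]+.5)/6.5-.5+155,(p[1]+.5)/6.5-.5+165)
E
python3 - <<'E'
from h import *
np.set_printoptions(precision=4,suppress=True)
S=read_camera("side");T=read_camera("top")
P=np.array([plane(T,B(p),.008)[:2] for p in [(75,190),(545,55),(635,360),(160,505)]])
print(P,[np.linalg.norm(P[i]-P[i-1]) for i in range(4)])
u=(P[0]-P[1])+(P[3]-P[2]);u/=np.linalg.norm(u);v=np.array([-u[1],u[0]])
yaw=np.degrees(np.arctan2(u[1],u[0]));O=P.mean(0)-.03*u;print("yaw",yaw,"O",O)
# side-view plate check: bottom near corners
for p in [(55,515),(360,562)]:
    q=plane(S,A(p),.004)[:2]-O;print("side corner",q@u,q@v)
def loc(n,a,b):
    p,e=tri(S,A(a),T,B(b));q=p[:2]-O;print(n,p,"mould",q@u,q@v,p[2],"err",e)
loc("barL",(216,60),(415,157));loc("barR",(306,67),(440,258));loc("bar mid",(261,63),(428,207))
for n,p,z in[("slide TL",(85,190),.05),("gap half",(265,160),.05),("leverTipL",(303,220),.11),("leverTipR",(315,278),.11),("keeperfar",(180,290),.077)]:
    q=plane(T,B(p),z)[:2]-O;print(n,q@u,q@v)
for p in [(305,137),(305,215),(315,210)]:print("press",plane(T,p,.01))
for p in [(341,105),(343,185),(428,184)]:print("presstop",plane(T,p,.3))
for n,p in[("bar",(260,201)),("jar",(213,159)),("mount",(173,173))]:
    q=plane(T,p,.02);print(n,q,(q[:2]-O)@u,(q[:2]-O)@v)
a,e=tri(S,(248,32),T,(341,105));print(a,e)
E
```

```text
[[0.5669 0.2327]
 [0.6248 0.046 ]
 [0.5027 0.0075]
 [0.4427 0.1933]] [np.float64(0.13030281916962255), np.float64(0.19546390248536258), np.float64(0.12797166829258597), np.float64(0.19516813177150233)]
yaw 107.54669769659901 O [0.5433 0.0912]
side corner 0.1271019389199751 -0.06325601910768008
side corner 0.12668155906283682 0.06612085642207711
barL [0.565  0.0827 0.1419] mould -0.01472448866810476 -0.01811621537570153 0.14189438652237973 err 0.002166811562052956
barR [0.5291 0.0724 0.1454] mould -0.013710810326529883 0.01927598707532497 0.1454415816923405 err 1.7675263300687015e-05
bar mid [0.5471 0.0773 0.1438] mould -0.01443880739249026 0.0006023321982592824 0.14375437852741862 err 0.0010038969457659037
slide TL 0.1152933047678253 -0.055960342948568956
gap half 0.04636276331318795 -0.047445554073097446
leverTipL 0.03153775032245328 -0.011917941383964145
leverTipR 0.032990098220007036 0.009214359381698357
keeperfar 0.08574993877222073 -0.004903413984917643
press [ 0.724  -0.1281  0.01  ]
press [ 0.5175 -0.128   0.01  ]
press [ 0.5309 -0.1537  0.01  ]
presstop [ 0.701  -0.1557  0.3   ]
presstop [ 0.5526 -0.1572  0.3   ]
presstop [ 0.5568 -0.3088  0.3   ]
bar [ 0.5508 -0.0116  0.02  ] -0.10028339226059928 0.023839377298142367
jar [0.6585 0.1122 0.02  ] -0.014792964211145041 -0.11612243731893705
mount [0.62   0.2144 0.02  ] 0.09430664280935538 -0.11017518719809963
[ 0.6717 -0.1435  0.3593] 0.012707434273820421
```

Everything checks out: plate ≈195×129 mm, loop width ≈37 mm, bar at z ≈ 144 mm, lever at ≈2.2 rad. Next I'll go round the press and push the half.

```bash
cat >> h.py <<'E'
O=np.array([.5433,.0912]);YAW=107.5
U=np.array([np.cos(np.radians(YAW)),np.sin(np.radians(YAW))]);V=np.array([-U[1],U[0]])
def W(x,y,z): return np.r_[O+U*x/1e3+V*y/1e3,z/1e3]      # mould mm -> world m
def M(p): q=np.array(p)[:2]-O; return np.round(np.r_[q@U,q@V,p[2]]*[1e3,1e3,1e3],1)
def F(): f=np.array(read_contact_force()); return np.round([f[:2]@U,f[:2]@V,f[2]],1)
YT=-72.5
DOWN=[180,0,YT]
E
python3 - <<'E'
from h import *
print(read_ee_rot(),ik(W(0,0,170),[180,0,107.5]),ik(W(0,0,170),[180,0,-72.5]))
set_gripper(0)
r0=read_ee_rot()
goto([.27,-.36,.25],r0);goto([.37,-.15,.25],r0)
print(read_t(),read_ee_pos(),ik(W(150,0,30),[180,0,107.5]),ik(W(150,0,30),[180,0,-72.5]))
E
```

```text
[-1.79934861e+02 -9.40541088e-03  2.36527902e+01] [ 1.17918527 16.73719663 -7.73545149 65.52735188  0.         73.67918527] [   1.17918527   16.73719663   -7.73545149   65.52735188    0.
 -106.32081473]
2.6167 [ 0.37037216 -0.15125294  0.24985382] [ 16.82791564  23.50745654 -19.38286432  47.10967914   0.
  89.32791564] [ 16.82791564  23.50745654 -19.38286432  47.10967914   0.
 -90.67208436]
```

```bash
sed -i 's/^YT=.*/YT=107.5/' h.py; python3 - <<'E'
from h import *
goto(W(165,0,180),DOWN); goto(W(165,0,60),DOWN); move_straight(W(165,0,30))
print(read_t(),M(read_ee_pos()),F())
h=move_straight(W(140,0,30),vel=.08,threshold=15);print(h,M(read_ee_pos()),F())
if not h:
  h=move_straight(W(85,0,30),vel=.03,threshold=13)
print(h,M(read_ee_pos()),F(),read_t())
wait(.3);print(F())
cv2.imwrite("pics/p1.png",cv2.resize(read_camera("top")["img"][165:250,155:275,::-1],None,fx=6.5,fy=6.5,interpolation=cv2.INTER_CUBIC))
E
```

```text
5.075 [164.9  -1.1  31.7] [-0.3  0.5  0.6]
False [139.3  -0.2  30.3] [0.7 0.  0.5]
True [103.9   0.   29.9] [ 4.2 -1.   3.2] 6.7417
[ 2.5 -0.9  0.4]
```

View pics/p1.png

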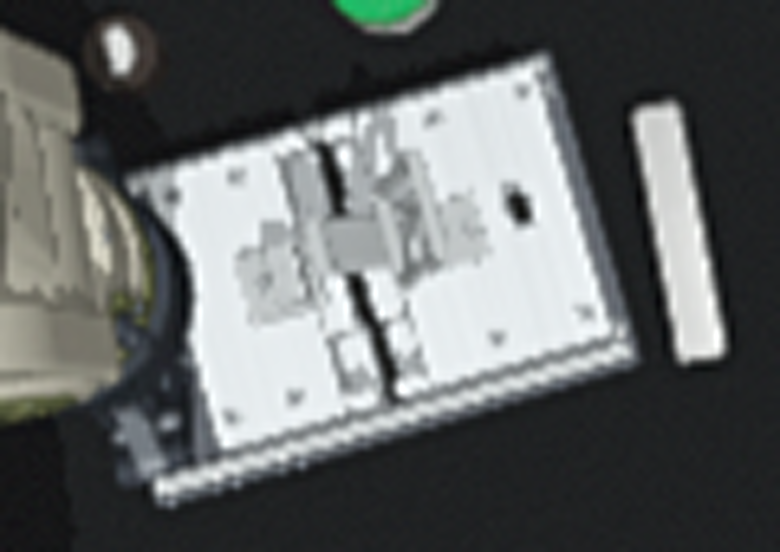

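The half has come nearly to the seal: the gap is a thin dark line at (335–385, 150–400) in the crop. The force at rest is only the 2.5 N drag, so it stopped early. I'll nudge on with settled readings.

```bash
python3 - <<'E'
from h import *
x=103.9
for i in range(14):
    x-=1; move_straight(W(x,0,30),vel=.02,threshold=25); wait(.1); f=F(); print(M(read_ee_pos())[0],f)
    if f[0]>12: break
wait(.3);print(F(),read_t())
move_straight(W(x+15,0,30)); print(F())
E
```

```text
103.7 [ 5.2  0.3 -1.4]
103.6 [ 8.2 -0.8 -0.8]
103.4 [11.3 -1.9 -0.5]
103.3 [13.2 -1.4 -0.4]
[14.4 -1.9 -0.4] 8.7917
[-0.2  0.9  0.3]
```

The seal is met: 20 N/mm shows up, as specified. Now I'll grip the loop across its arms at the bar.

```bash
python3 - <<'E'
from h import *
move_straight(W(115,0,120),vel=.25); goto(W(60,0,230),DOWN); set_gripper(.8)
goto(W(-14,0,215),DOWN); move_straight(W(-14,0,130),vel=.12,threshold=12)
print(M(read_ee_pos()),F()); set_gripper(0); print(read_width(),read_grip_force(),F(),M(read_ee_pos()),read_t())
c=read_camera("side")
cv2.imwrite("pics/p2.png",cv2.resize(c["img"][150:325,170:330,::-1],None,fx=3.4,fy=3.4,interpolation=cv2.INTER_CUBIC))
E
```

```text
[-13.8  -0.6 130.8] [ 0.4 -0.3  0.8]
0.43098326085948935 59.53235015273094 [-1.9 -1.7  5.1] [-14.5  -0.6 131. ] 12.425
```

View pics/p2.png

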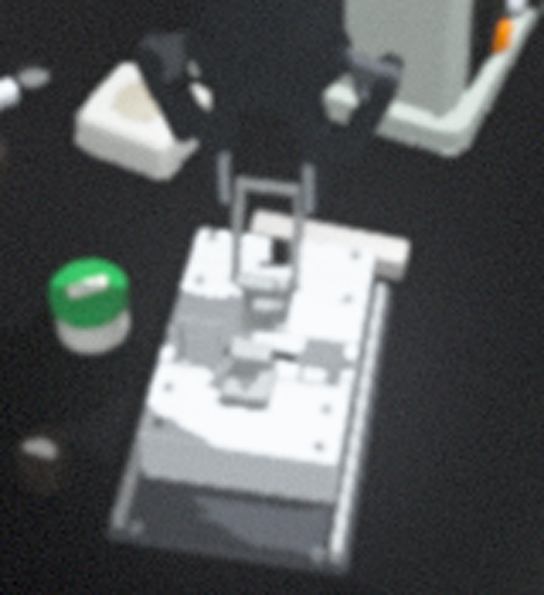

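The pads hold the loop on both sides just at the bar (crop (232–305,185)), and the half sits at the seal. Now the swing over, about the pin.

```bash
python3 - <<'E'
from h import *
px,pz=5.7,84.8
for ph in [100,90,80,70,60,50,40,30,20,12]:
    a=np.radians(ph); move_straight(W(px+60*np.cos(a)-.6,-.6,pz+60*np.sin(a)-11),vel=.06)
    f=F(); print(ph,M(read_ee_pos()),f,round(read_width(),3))
    if np.linalg.norm(f)>35: print("stop");break
print(read_t())
c=read_camera("side")
cv2.imwrite("pics/p3.png",cv2.resize(c["img"][190:310,190:310,::-1],None,fx=4.8,fy=4.8,interpolation=cv2.INTER_CUBIC))
E
```

```text
100 [ -5.1  -0.3 132.7] [-2.1  0.   0.5] 0.429
90 [  5.7  -0.4 133.3] [-2.3  0.1 -2.9] 0.426
80 [ 15.7  -0.5 132.8] [-3.5  0.  -2.8] 0.428
70 [ 25.7  -0.8 130.8] [-2.   1.3  4.1] 0.429
60 [ 35.7  -0.4 125.4] [-0.  -1.1 -0.9] 0.005
50 [ 44.1  -0.2 119.2] [-0.7  0.5 -0.5] -0.001
40 [ 51.4  -0.2 111.9] [ 0.1 -0.8  0.8] 0.001
30 [ 57.3  -0.2 103.3] [0.4 0.8 0.2] 0.003
20 [61.7 -0.1 93.7] [ 0.1 -1.1  0.1] 0.0
12 [63.9 -0.2 85.7] [-0.1 -0.7 -0.2] -0.001
15.6667
```

View pics/p3.png

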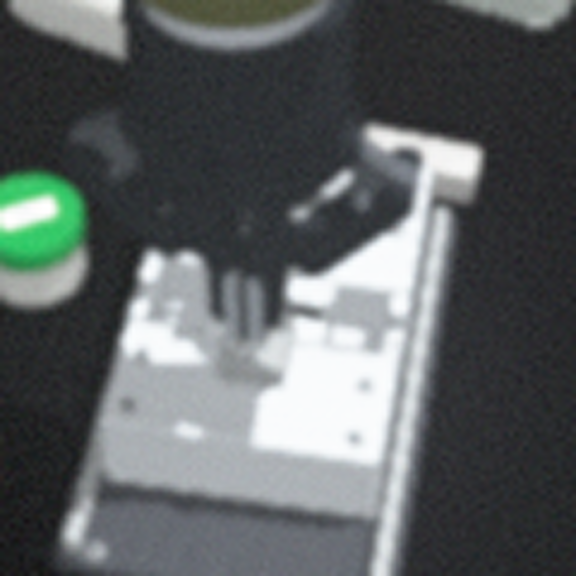

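The pads slipped off the bar at about 65° and the fingers shut beside it; the loop is hidden behind the hand. I'll back away in +x and look.

```bash
python3 - <<'E'
from h import *
h=move_straight(W(110,0,110),vel=.15,threshold=12);print(h,F())
move_straight(W(120,0,230),vel=.3); print(F(),read_t())
im=[]
for n,s,k in(("side",(slice(180,310),slice(190,310)),4),("top",(slice(170,250),slice(155,275)),4)):
    c=read_camera(n)["img"][s][:,:,::-1]; im.append(cv2.copyMakeBorder(cv2.resize(c,None,fx=3.3,fy=3.3,interpolation=cv2.INTER_CUBIC),0,(130-c.shape[0])*33//10,0,0,0))
im[1]=cv2.resize(im[1],im[0].shape[1::-1]) if abs(im[1].shape[0]-im[0].shape[0])<3 else im[1]
cv2.imwrite("pics/p4.png",np.hstack(im))
E
```

```text
False [-0.5  0.4 -0.7]
[ 0.6  0.2 -1.5] 16.7667
```

View pics/p4.png

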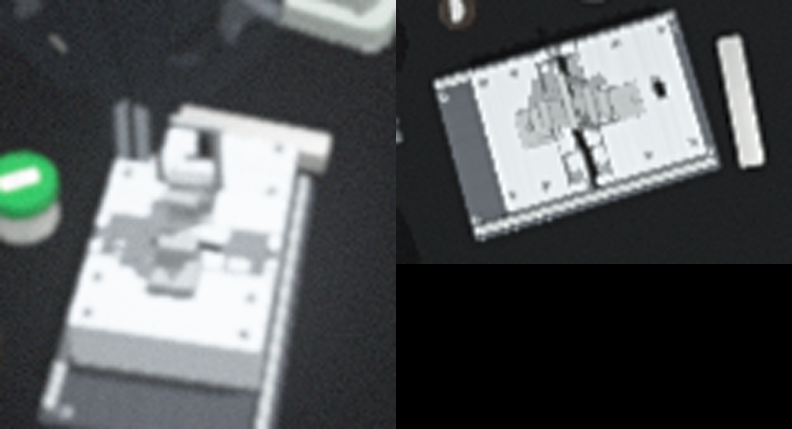

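The half stays closed. The loop now leans toward the keeper and is foreshortened, with its bar near the side crop (165–215,130). I'll zoom on the latch only.

```bash
python3 - <<'E'
from h import *
im=[]
for n,s in(("side",(slice(210,275),slice(220,275))),("top",(slice(180,220),slice(185,240)))):
    c=read_camera(n)["img"][s][:,:,::-1].astype(float); c=255*(c/255)**2.0
    im.append(cv2.copyMakeBorder(cv2.resize(c.clip(0,255).astype(np.uint8),None,fx=7,fy=7,interpolation=cv2.INTER_CUBIC),0,(65-c.shape[0])*7,0,0,0))
cv2.imwrite("pics/p5.png",np.hstack(im));print(np.hstack(im).shape)
E
```

```text
(455, 770, 3)
```

View pics/p5.png

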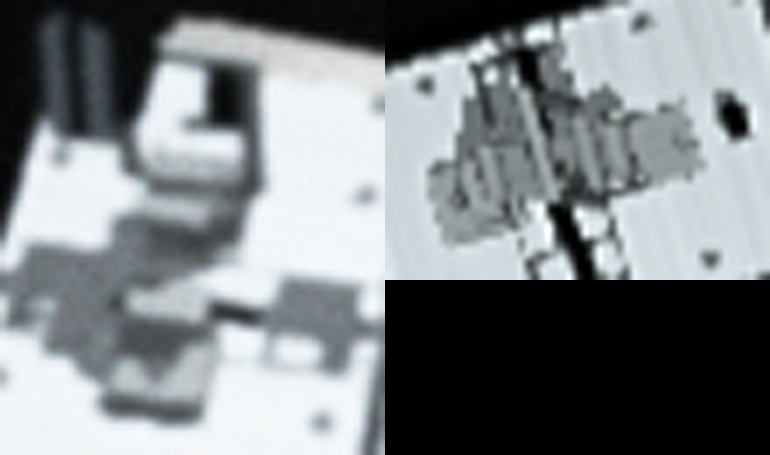

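```bash
python3 - <<'E'
from h import *
S=read_camera("side");T=read_camera("top")
a=lambda p:((p[0]+.5)/7-.5+220,(p[1]+.5)/7-.5+210)
b=lambda p:((p[0]-385+.5)/7-.5+185,(p[1]+.5)/7-.5+180)
for n,p,q in[("L",(163,42),(520,85)),("R",(258,60),(555,195)),("mid",(208,51),(538,140))]:
    w,e=tri(S,a(p),T,b(q));print(n,M(w),e)
for n,p in[("levA",(145,140)),("levB",(240,160)),("levtop",(190,160)),("strip2",(175,208)),("keeptop",(165,302))]:
    for z in(.08,.1,.126): print(n,z,M(plane(S,a(p),z)))
for n,p in[("s2",(590,140)),("s3",(615,150)),("keepL",(475,175)),("k2",(432,200)),("far",(690,140))]:
    for z in(.08,.126): print(n,z,M(plane(T,b(p),z)))
E
```

```text
L [ 17.3 -12.1 145.7] 0.014187514273181805
R [ 16.8  18.3 142.1] 0.0024020836058269174
mid [ 17.    2.8 143.6] 0.007630013312144916
levA 0.08 [ -5.4 -16.1  80. ]
levA 0.1 [ 12. -12. 100.]
levA 0.126 [ 34.6  -6.7 126. ]
levB 0.08 [-2.7 11.  80. ]
levB 0.1 [ 14.6  14.2 100. ]
levB 0.126 [ 37.   18.4 126. ]
levtop 0.08 [-0.4 -2.5 80. ]
levtop 0.1 [ 16.8   1.2 100. ]
levtop 0.126 [ 39.2   5.9 126. ]
strip2 0.08 [17.2 -3.2 80. ]
strip2 0.1 [ 33.9   0.4 100. ]
strip2 0.126 [ 55.5   5.2 126. ]
keeptop 0.08 [49.3  0.4 80. ]
keeptop 0.1 [ 64.9   3.9 100. ]
keeptop 0.126 [ 85.2   8.6 126. ]
s2 0.08 [ 6.8 -5.2 80. ]
s2 0.126 [  2.9   1.2 126. ]
s3 0.08 [-0.4  0.6 80. ]
s3 0.126 [ -3.9   6.6 126. ]
keepL 0.08 [47.7 -4.8 80. ]
keepL 0.126 [ 41.6   1.5 126. ]
k2 0.08 [64.  -0.8 80. ]
k2 0.126 [ 57.    5.4 126. ]
far 0.08 [-25.9   4.6  80. ]
far 0.126 [-28.1  10.4 126. ]
```

The bar stands at about (17, 0, 144) mm, φ ≈ 78°, and the lever still leans toward the keeper. Next I'll push the bar over with closed fingers from behind and above.

```bash
python3 - <<'E'
from h import *
goto(W(-14,0,215),DOWN); move_straight(W(-14,0,138),vel=.15,threshold=12)
px,pz=5.7,84.8
for ph in [78,70,60,50,40,30,22,15,9]:
    a=np.radians(ph); s=np.sin(a)**2
    h=move_straight(W(px+60*np.cos(a)-14*s+9*(1-s),0,pz+60*np.sin(a)-6*s+3*(1-s)),vel=.07,threshold=30)
    print(ph,h,M(read_ee_pos()),F())
    if h: break
print(read_t())
E
```

```text
78 False [  5.7  -0.2 138.3] [ 0.6  1.1 -0.2]
70 False [ 15.4   0.2 136.1] [-0.1 -0.7  0.3]
60 False [ 28.    0.2 132.8] [1.  1.1 0.1]
50 False [ 40.3   0.3 128.2] [0.6 0.3 0.5]
40 False [ 51.7   0.3 122.3] [-0.8  0.7  0.5]
30 False [ 61.3   0.4 115.1] [ 0.1 -0.3  0.8]
22 False [ 67.4   0.4 108.5] [-0.5 -0.2 -1.9]
15 False [ 71.3   0.4 102.2] [-0.7  0.1 -0.2]
9 False [73.6  0.4 96.5] [-0.6 -0.5 -0.3]
21.1667
```

```bash
python3 - <<'E'
from h import *
px,pz=5.7,84.8
for z in [90,85,80,76,73,71,69,67,65,63]:
    bz=z-3; bx=px+np.sqrt(3600-(bz-pz)**2)
    h=move_straight(W(bx+9,0,z),vel=.04,threshold=12); wait(.05)
    print(z,h,M(read_ee_pos()),F())
    if h or F()[2]>6: break
print(read_t())
im=[]
for n,s in(("side",(slice(210,275),slice(220,275))),("top",(slice(180,220),slice(185,240)))):
    c=read_camera(n)["img"][s][:,:,::-1].astype(float); c=255*(c/255)**1.6
    im.append(cv2.copyMakeBorder(cv2.resize(c.clip(0,255).astype(np.uint8),None,fx=7,fy=7,interpolation=cv2.INTER_CUBIC),0,(65-c.shape[0])*7,0,0,0))
cv2.imwrite("pics/p6.png",np.hstack(im))
E
```

```text
90 False [74.7  0.1 89.8] [ 0.   0.8 -0.3]
85 False [74.6  0.1 84.9] [-0.3 -0.2  0.5]
80 False [74.2  0.2 79.8] [-0.6 -0.6 -0.2]
76 False [73.5  0.2 75.8] [ 0.7 -0.1  0.9]
73 False [72.9  0.1 72.9] [-0.3 -0.2 -0.6]
71 False [72.3  0.1 70.9] [0.2 0.3 0.8]
69 False [71.6  0.1 68.9] [-0.2 -0.2  1.4]
67 False [70.9 -0.1 67. ] [-0.6 -0.4  0.4]
65 False [70.7 -0.3 66.5] [ 2.7  2.7 10.6]
23.9917
```

View pics/p6.png

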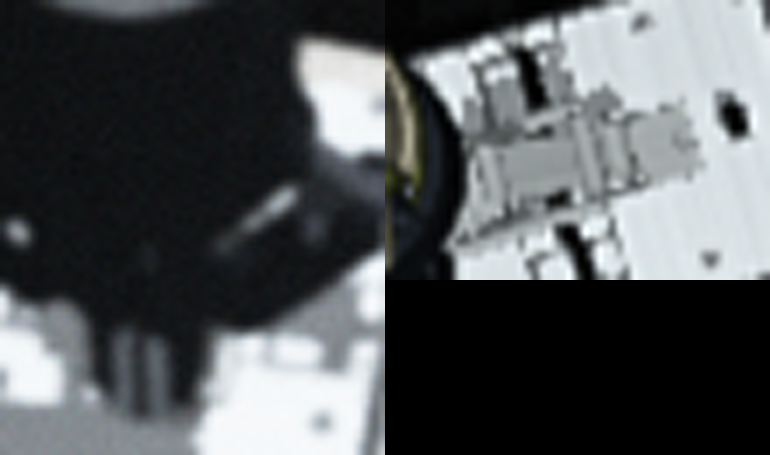

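Contact came at z = 66.5 mm, exactly where the bar should rest on the foot; in top the arms run past the keeper at (455–600,200–240). Now I'll go behind the bar and draw it back.

```bash
python3 - <<'E'
from h import *
move_straight(W(72,0,74)); move_straight(W(98,0,76)); move_straight(W(98,0,62.5),vel=.08,threshold=10)
print(M(read_ee_pos()),F())
x=90
move_straight(W(x,0,62.5),vel=.06,threshold=12)
while x>58:
    x-=1.5; h=move_straight(W(x,0,62.5),vel=.04,threshold=20); wait(.04); f=F(); print(x,M(read_ee_pos()),f)
    if f[0]>9: break
print(read_t())
E
```

```text
[97.5  0.8 61.7] [ 0.1 -0.3  0.9]
88.5 [88.5 -0.  62.6] [ 0.5 -0.6  0.7]
87.0 [87.   0.  62.5] [-0.4 -0.4 -0.3]
85.5 [85.5 -0.  62.5] [-0.6 -0.2 -1.2]
84.0 [83.9  0.  62.5] [ 1.1  0.1 -0.2]
82.5 [82.5  0.  62.5] [ 0.1 -0.7  0.7]
81.0 [80.9 -0.  62.5] [ 0.4 -0.1 -0.1]
79.5 [79.6  0.  62.5] [1.3 0.3 1.1]
78.0 [78.6  0.1 62.4] [ 5.5 -0.  -0. ]
76.5 [76.7  0.1 62.4] [ 4.4 -0.5 -0.9]
75.0 [74.9  0.1 62.5] [ 4.2 -0.  -0.7]
73.5 [73.4  0.  62.5] [ 4.4  0.4 -0.7]
72.0 [71.9  0.  62.5] [ 3.1 -0.1 -0.2]
70.5 [70.4 -0.  62.5] [ 2.7 -0.1  0.5]
69.0 [68.9 -0.  62.5] [ 4.2 -0.  -0.5]
67.5 [67.4  0.  62.5] [ 4.  -0.4 -0.9]
66.0 [65.9 -0.  62.5] [ 3.9 -0.3 -1.1]
64.5 [64.9  0.1 62.5] [ 5.8 -0.   0.6]
63.0 [64.5  0.1 62.5] [9.5 0.1 0.3]
30.5167
```

The bar moved 14 mm back and stopped at about x = 49 mm against the keeper, as predicted. Next, press the lever.

```bash
python3 - <<'E'
from h import *
wait(.3); move_straight(W(85,0,63)); move_straight(W(85,0,180),vel=.3); move_straight(W(30,0,180),vel=.3); move_straight(W(30,0,112),vel=.15,threshold=12)
print(M(read_ee_pos()),F(),read_t())
for t in [1.5,1.35,1.2,1.1,1,.9,.8,.7,.6,.5,.4,.3,.2,.1,.03]:
    x=-44*np.cos(t)+4*np.sin(t)+15; z=72+44*np.sin(t)+4*np.cos(t)
    h=move_straight(W(x,0,z),vel=.05,threshold=24); f=F(); print(t,h,M(read_ee_pos()),f)
    if h or np.linalg.norm(f)>28: print("stop"); break
print(read_t())
E
```

```text
[ 30.6   0.  112.1] [ 0.4  0.  -0.1] 32.5917
1.5 False [ 15.3  -0.4 116.8] [ 1.2  0.3 -0.1]
1.35 False [9.000e+00 1.000e-01 1.157e+02] [-0.2 -0.2 -0. ]
1.2 False [  2.7   0.  114.4] [ 1.  -0.5  0.5]
1.1 False [ -1.3  -0.  113.2] [3.8 1.  2.9]
1 False [-5.400e+00 -1.000e-01  1.116e+02] [3.  0.4 5.2]
0.9 False [ -9.3  -0.2 109.5] [3.4 0.9 5.8]
0.8 False [-13.1  -0.4 107. ] [1.8 1.  6.7]
0.7 False [-16.7  -0.6 104.1] [1.9 1.2 6.6]
0.6 False [-20.   -0.6 100.8] [0.7 0.1 4.9]
0.5 False [-22.7  -0.7  97. ] [0.1 0.  3.8]
0.4 False [-24.3   0.   92.6] [-0.5 -0.7  0.1]
0.3 False [-25.7   0.7  88. ] [ 0.4 -0.6  0.3]
0.2 False [-27.3   0.4  84.1] [ 0.3 -0.4  0.2]
0.1 False [-28.3   0.3  80. ] [-1.1  0.1  0.9]
0.03 False [-28.8   0.2  77.1] [ 0.3 -0.2 -0. ]
36.6
```

```bash
python3 - <<'E'
from h import *
z=77
while z>68:
    z-=1; move_straight(W(-30,0,z),vel=.03,threshold=18); wait(.05)
    if F()[2]>14: break
print(M(read_ee_pos()),F())
move_straight(W(-30,0,190),vel=.3); goto(W(140,60,220),DOWN); print(read_t())
im=[]
for n,s in(("side",(slice(210,275),slice(220,275))),("top",(slice(180,220),slice(185,240)))):
    c=read_camera(n)["img"][s][:,:,::-1].astype(float); c=255*(c/255)**1.6
    im.append(cv2.copyMakeBorder(cv2.resize(c.clip(0,255).astype(np.uint8),None,fx=7,fy=7,interpolation=cv2.INTER_CUBIC),0,(65-c.shape[0])*7,0,0,0))
cv2.imwrite("pics/p7.png",np.hstack(im))
E
```

```text
[-30.1  -0.3  75.8] [ 1.8  6.7 18.7]
39.1
```

View pics/p7.png

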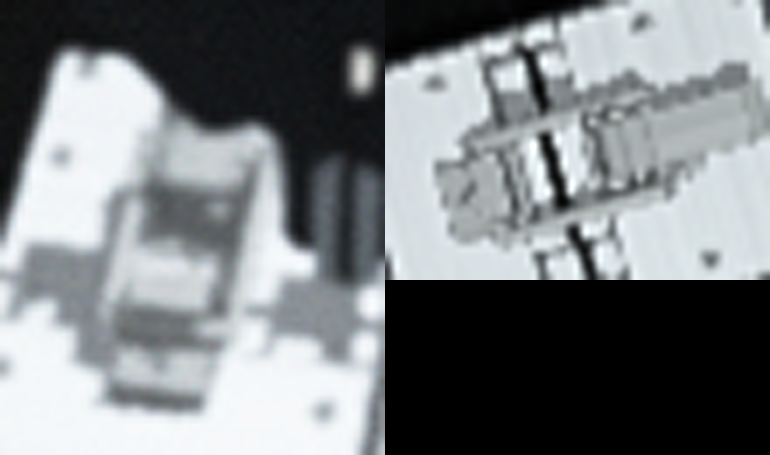

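The lever lies flat toward −x (top, out to (770,110)); its face met the finger at 75.8 mm against 76 mm expected. The loop's arms straddle the keeper at (470–680,130–230). Handing in.

```bash
python3 - <<'E'
from cell import *
print(hand_in())
E
```

```text
the job is handed in; nothing more can be done
None
```

The mould is closed and the job is handed in at about 39 s: the half is against the seal, the loop is hooked behind the keeper and the lever is flat, with no force reading on the tool above about 20 N; `hand_in()` returned no verdict, so the judged result is not known to me.

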